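# Set the seed dial to broad beans and mark the row

## Task

Get the bench ready to sow broad beans. First turn the seed dial's cap by its wooden bar until its window stands squarely over the hole beside the broadest of the three tabs, and let go; then lay the notched wooden lath squarely across the middle of the grey plant tray, resting on both long rims like a bridge, as the row marker. Leave the tray, the trowel and the single pot where they are.

Things in the scene. Friction and masses are not known exactly. Their poses are not given: they have to be found in the camera images.
- seed_dial: Round galvanised seed tin, 110 mm across (foot 132 mm), fixed to the bench at any yaw. Origin: centre of its underside, on the cap's axis. Under the cap are three 20 mm holes 36 mm from the axis, at 0, 120, 240 deg anticlockwise from its +x; beside each a tab (top 61 mm high) stands out to 95 mm from the axis: 44 mm wide at +x (broad beans), 24 mm at 120 deg, 10 mm at 240 deg.
- bean_hole (a point): Point over the middle of the hole beside the broadest tab, 36 mm from the turning axis along the tin's +x, 63 mm above the bench (level with the cap's top).
- cap (a joint): Turn of the cap in rad, positive anticlockwise seen from above; 0 when the window is over the broad-bean hole. Starts 0.7 to 1.4 away on the positive side; stops at -2.4 and 2.4 only. Stays where it is left; friction about 0.06 N m.
- window (a point): Middle of the one window in the steel cap (cap 114 mm across, 5 mm thick, its top 63 mm above the bench; window about 30 x 30 mm), 36 mm from the axis along the cap's +x.
- cap_grip (a point): Where to grip the cap: on its axis, 85 mm above the bench, in the cap's wooden bar. The bar is 74 mm long along the cap's y, 14 mm thick along the cap's x (the direction of the window), and rises from the cap's top, 63 mm above the bench, to 95 mm. The point turns with the cap (its yaw is the cap's).
- lath: Straight square-edged pale wooden lath with dark notch lines, loose on the bench, 250 mm long (its x), 16 mm wide (y), 18 mm high (z), about 60 g. Origin: middle of its underside.
- lath_mid (a point): The lath's centre, 9 mm above its underside.
- tray: Empty open grey hard-silicone plant tray, 170 mm (its x) by 260 mm (its y), 50 mm high, walls 6 mm, loose, 0.6 kg. Origin: centre of its underside. The lath bridges the 158 mm gap along the tray's x, resting on the two long rims at x = -82 and +82 mm.
- trowel: Stainless trowel lying flat, 305 mm long along its x, blade to +x, 28 mm high. Bystander. Origin: underside, at the neck.
- pot: Terracotta pot standing alone, 90 mm across, 80 mm high. Bystander. Origin: centre of its underside.
Things that resemble listed ones, but are neither listed nor needed, are in the scene too. Of the things that look like the seed_dial, the largest one is meant.

How it is judged:
By the outcome, as a careful person would: the job done as asked, in the order asked, and still so for the second after the job is handed in, with the robot touching nothing.
It also fails if it takes over 64 s, if anything falls off the work surface, if the arm or the gripper's body presses on something with over 40 N, if the wrist force passes 120 N, or if a joint passes its speed limit or range.

## Robot

A 6-joint arm with a two-finger parallel gripper is mounted at the origin on the work surface. World frame = base frame: x ahead of the robot, y to its left, z up, the work surface at z = 0. Lengths are in m, angles in rad, forces in N, time in s.
With the tool pointing down it reaches from about 0.375 to 0.9 m from the base axis. Payload 3.1 kg.
Tool frame: the origin (TCP) lies on the centre line of the jaws, within the pads' length; the fingertips stand 14 mm ahead of it and the grasp point (between the pads) lies 5 mm behind it; z points along the fingers, y is the line along which they close (so a half turn about z gives the same grasp; the last joint's range is limited). The gripper opens to 87 mm and grips with 3 to 60 N. Pads are 19 mm wide; open, the fingers measure 117 mm over their backs; the gripper's body (75 mm by 190 mm) begins 51 mm behind the grasp point.
Start: joints at [1.058, 0.527, 1.433, -0, 1.181, -0.178], TCP at [0.205, 0.59, 0.237] pointing down, gripper open.
Joint ranges: [-3.08, 3.08], [-0.75, 2.2], [0.22, 2.44], [-1.43, 4.57], [0, 2.65], [-2.85, 2.85]. Speed limits (rad/s): [2.79, 2.79, 3.14, 3.14, 3.14, 3.14].

## Interface

Orientations are given as a unit quaternion [x, y, z, w].
In Python, from rig import robot gives the robot as it stands.
- The arm moves only by the tool move_arm, never from a script. Its argument "commands" is a list of rows, each an object with "hand": the finger opening in cm, from 0 to 8.7; "travel": the shift along the tool's x, y, z in cm, a list of three; "twist": the turn, a rotation vector about the tool's x, y, z in degrees, a list of three. In form: [{"hand": hand, "travel": [dx, dy, dz], "twist": [wx, wy, wz]}, ...]. A call has 1 to 5 rows; each row shifts and turns the commanded pose from where the row before left it, along the tool's axes as they then stand; what a row does not reach is not made up. A row lasts 1/12 s, in which the tool goes at most 41.7 mm and 7.16 degrees, less where a joint would pass 70% of its speed; a pose out of reach is approached as far as the arm can. A call is refused whole if a number of a shift passes 4.17 or a number of a turn 7.16, either way. A call with a gripper value outside its range is refused whole. The fingers move at their own pace and stop on an object; "force" is the grip in N (left out, the last holds). Time passes only in rows, so rows that do not move let the fingers close. It gives the time, the measured TCP pose, the force, the opening and the grip force at its end, in the units of the state.
- robot.get_obs(): the state, without advancing time (a new reading comes with each control period).
- robot.camera(name): name is "scene" or "side" or "wrist"; returns a dict with "frame" (480x640x3 uint8, red, green, blue), "fov_y" (degrees; the focal length in pixels is half the picture's height over the tangent of half this angle, whatever the lens; pixels are square), "cx", "cy" (the principal point, pixels), "extrinsics" (4x4, takes a point from camera to world coordinates); the wrist camera has in their place "T_tool_cam" (4x4, takes a point from camera to tool coordinates, whose origin is the TCP and whose axes are the flange's). Camera axes: x right, y down, z forward; pixel columns grow to the right and rows downward; lengths in m; the calibration is good to about 2 mm. The wrist camera is an equidistant fisheye: a pixel r from the principal point sees the ray r / f radians off the axis. A picture is of the moment at which its call begins: read the wrist's pose just before it. There is no depth.
- robot.hand_in(): hands the job in; it is judged then, once.
The state is a dict: "time": time; "q": joint angles; "joint_velocities": joint speeds; "joint_torque": joint torques, N m; "position": TCP position; "tool_rot": TCP orientation; "ft_force": force on the tool from outside, world axes, zero at the start; "moment": the same for the moment, N m; "grip_width": finger opening in m; "grip_force": force on a finger pad.
Only numpy, scipy, OpenCV 4.12 (cv2) and the standard library are available. Lean on these libraries where they do the work, as an engineer would, in place of code of your own. Each camera call takes 0.05 s, during which the arm holds its last target. There are 200 camera calls.

## Working session

There is one attempt and no reset: what is moved stays moved. The work goes in short steps, Python scripts to look and compute and a tool call to move; the robot and the scene stay as the last step left them, time stands still between calls to the robot, and variables do not carry over. Pictures are saved under pics/ and viewed, at most 10 in all, crops included, and the job is handed in when it is done.

Besides the shell and the picture viewer there is one more tool, called after ">>>" as a command line: name --argument value ..., lists and objects as JSON in quotes. move_arm: Moves the arm, as the interface text tells. Its arguments: {"type":"object","properties":{"commands":{"type":"array"},"force":{"type":"number"}},"required":["commands"]}

```bash
ls; mkdir -p pics; python3 - <<'E'
from rig import robot
import cv2,pickle
o=robot.get_obs();print(o)
d={}
for n in("scene","side","wrist"):
    c=robot.camera(n);d[n]=c;cv2.imwrite(f"pics/{n}0.png",c["frame"][...,::-1]);print({k:v for k,v in c.items() if k!="frame"})
pickle.dump((o,d),open("d0.pkl","wb"))
E
```

```text
pics
{'time': 0.0, 'q': array([ 1.05851179e+00,  5.28506607e-01,  1.43390029e+00, -2.85898501e-05,
        1.18139818e+00, -1.78502586e-01]), 'joint_velocities': array([ 0.00088372,  0.00151161,  0.00015462,  0.00223598, -0.00093372,
       -0.00062161]), 'joint_torque': array([-3.53522619e-04, -4.40043819e+01, -1.76588559e+01,  6.33081933e-02,
        5.83057653e-02, -1.45943736e-04]), 'position': array([0.20439093, 0.58988731, 0.2355474 ]), 'tool_rot': array([ 1.66111861e-01,  9.86106295e-01, -1.04535633e-03, -3.62088538e-04]), 'ft_force': array([-0.22137143,  0.0620949 ,  0.43898202]), 'moment': array([ 0.03286351,  0.02844042, -0.01354818]), 'grip_force': 0.0, 'grip_width': 0.08680938362885812}
{'fov_y': 47.10365605580049, 'cx': 319.5440255087348, 'cy': 235.63808902576946, 'extrinsics': array([[-0.00764401,  0.6664689 , -0.74549365,  1.31139089],
       [ 0.99996981,  0.00405563, -0.00662759,  0.00699554],
       [-0.00139364, -0.7455218 , -0.66647978,  0.82403269],
       [ 0.        ,  0.        ,  0.        ,  1.        ]])}
{'fov_y': 47.552162171275164, 'cx': 310.82105005175885, 'cy': 239.0071877040125, 'extrinsics': array([[ 0.73314703, -0.40204919,  0.54849966, -0.13090369],
       [-0.67988744, -0.41461604,  0.60485255, -0.70621311],
       [-0.01576372, -0.81636388, -0.57732272,  0.73483063],
       [ 0.        ,  0.        ,  0.        ,  1.        ]])}
{'fov_y': 65.70646984690485, 'cx': 319.441931047979, 'cy': 237.23186262569953, 'T_tool_cam': array([[-8.96174090e-04, -9.69923475e-01, -2.43408402e-01,
         6.50907925e-02],
       [ 9.99999465e-01, -9.94907959e-04,  2.82697611e-04,
         7.42181068e-04],
       [-5.16364005e-04, -2.43408018e-01,  9.69923848e-01,
        -1.47260019e-01],
       [ 0.00000000e+00,  0.00000000e+00,  0.00000000e+00,
         1.00000000e+00]])}
```

View pics/scene0.png

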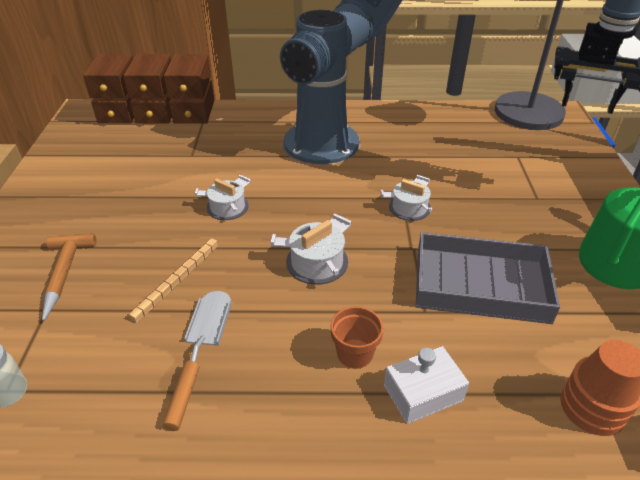

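View pics/side0.png

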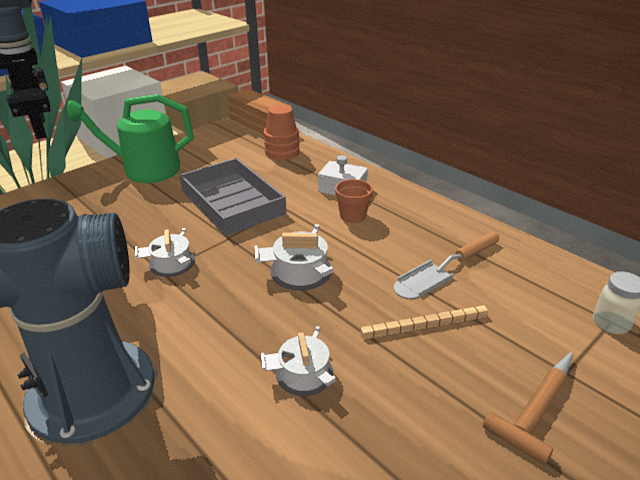

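Scene view: the dial lookalikes are the small tins at (226,197) and (410,198) and a larger one at (317,248). I choose the larger. The only lath is at (175,280) and the only tray at (485,275). The dibber at (65,275) and the trowel at (200,355) could be mistaken for the lath but aren't it. Next is a close crop of the dial from both cameras.

```bash
cat > h.py <<'E'
import numpy as np,cv2,pickle
def K(c):
    f=240/np.tan(np.radians(c["fov_y"]/2));return np.array([[f,0,c["cx"]],[0,f,c["cy"]],[0,0,1]])
def w(c,u,v,z):
    E=c["extrinsics"];d=E[:3,:3]@np.linalg.inv(K(c))@[u,v,1];p=E[:3,3];return p+d*(z-p[2])/d[2]
def proj(c,P):
    E=np.linalg.inv(c["extrinsics"]);return cv2.projectPoints(np.atleast_2d(np.float64(P)),cv2.Rodrigues(E[:3,:3])[0],E[:3,3],K(c),None)[0][:,0]
def Trot(o):
    from scipy.spatial.transform import Rotation as R
    T=np.eye(4);T[:3,:3]=R.from_quat(o["tool_rot"]).as_matrix();T[:3,3]=o["position"];return T
def projw(c,o,P):
    P=np.atleast_2d(P);T=np.linalg.inv(Trot(o)@c["T_tool_cam"]);q=P@T[:3,:3].T+T[:3,3]
    f=K(c)[0,0];r=np.hypot(q[:,0],q[:,1]);a=np.arctan2(r,q[:,2]);return np.c_[c["cx"]+f*a*q[:,0]/r,c["cy"]+f*a*q[:,1]/r]
def ww(c,o,u,v,z):
    T=Trot(o)@c["T_tool_cam"];f=K(c)[0,0];x=np.array([u-c["cx"],v-c["cy"]]);r=np.hypot(*x);a=r/f
    d=T[:3,:3]@np.r_[np.sin(a)*x/max(r,1e-9),np.cos(a)];return T[:3,3]+d*(z-T[2,3])/d[2]
E
python3 - <<'E'
from h import *
o,d=pickle.load(open("d0.pkl","rb"))
a=d["scene"]["frame"][205:285,262:362];b=d["side"]["frame"][220:300,245:345]
cv2.imwrite("pics/crop1.png",np.hstack([cv2.resize(x,(400*1,320),interpolation=cv2.INTER_CUBIC) for x in(a,b)])[...,::-1])
E
```

```text
(no output)
```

View pics/crop1.png

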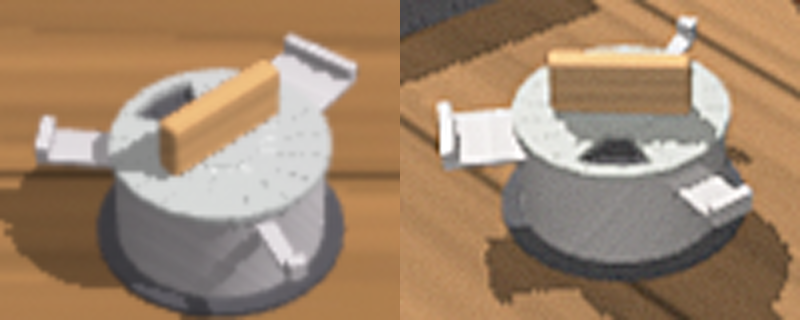

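The crop confirms the choice. The broad tab's end in the scene view is at full-image pixel about (342,219), and the window is at about (303,230), anticlockwise of the tab. Next I'll get coarse positions.

```bash
python3 - <<'E'
from h import *
np.set_printoptions(precision=4,suppress=True)
o,d=pickle.load(open("d0.pkl","rb"));s=d["scene"];i=d["side"]
S=lambda x,y:(262+x/4,205+y/4); I=lambda x,y:(245+(x-400)/4,220+y/4)
print("cap c",w(s,*S(220,144),.063),w(i,*I(622,110),.063))
print("broad",w(s,*S(322,55),.061),w(i,*I(444,128),.061))
print("left/narrow",w(s,*S(44,135),.061),w(s,*S(295,260),.061), "side",w(i,*I(686,25),.061),w(i,*I(732,195),.061))
print("bar top ends s",w(s,*S(168,125),.095),w(s,*S(272,65),.095),"side",w(i,*I(550,58),.095),w(i,*I(690,58),.095))
print("window",w(s,*S(165,103),.06),w(i,*I(615,150),.06))
print("lath",w(s,132,313,.018),w(s,214,243,.018),w(i,363,329,.018),w(i,487,310,.018))
print("tray",[w(s,*p,.05) for p in((421,236),(551,244),(553,306),(419,297))],[w(i,*p,.05) for p in((183,179),(236,160),(285,203),(221,220))])
E
```

```text
cap c [ 0.4767 -0.0057  0.063 ] [ 0.471  -0.0099  0.063 ]
broad [0.403  0.0484 0.061 ] [0.3957 0.0448 0.061 ]
left/narrow [ 0.4681 -0.0967  0.061 ] [0.5579 0.0317 0.061 ] side [0.5516 0.0269 0.061 ] [ 0.4642 -0.0991  0.061 ]
bar top ends s [ 0.4979 -0.0311  0.095 ] [0.4516 0.0208 0.095 ] side [0.446  0.0166 0.095 ] [ 0.4978 -0.0337  0.095 ]
window [ 0.4416 -0.035   0.06  ] [ 0.4479 -0.0301  0.06  ]
lath [ 0.6324 -0.3555  0.018 ] [ 0.4351 -0.2293  0.018 ] [ 0.4238 -0.2329  0.018 ] [ 0.6321 -0.3618  0.018 ]
tray [array([0.4454, 0.2131, 0.05  ]), array([0.4687, 0.4791, 0.05  ]), array([0.6376, 0.4313, 0.05  ]), array([0.6171, 0.1871, 0.05  ])] [array([0.4648, 0.4407, 0.05  ]), array([0.6279, 0.4308, 0.05  ]), array([0.5771, 0.1645, 0.05  ]), array([0.4228, 0.2108, 0.05  ])]
```

>>> move_arm --commands '[{"hand":8.7,"travel":[-3.4,-1.6,0],"twist":[0,0,0]},{"hand":8.7,"travel":[-3.4,-1.6,0],"twist":[0,0,0]},{"hand":8.7,"travel":[-3.4,-1.6,0],"twist":[0,0,0]},{"hand":8.7,"travel":[-3.4,-1.6,0],"twist":[0,0,0]},{"hand":8.7,"travel":[-3.4,-1.6,0],"twist":[0,0,0]}]'

```text
time: 0.57
position: [0.3398, 0.4578, 0.2363]
tool_rot: [0.166, 0.986, -0.0, -0.0]
ft_force: [0.3, -0.2, -0.9]
grip_width: 0.087
grip_force: 0.0
```

>>> move_arm --commands '[{"hand":8.7,"travel":[-3.4,-1.6,0],"twist":[0,0,0]},{"hand":8.7,"travel":[-3.4,-1.6,0],"twist":[0,0,0]},{"hand":8.7,"travel":[-3.4,-1.6,0],"twist":[0,0,0]},{"hand":8.7,"travel":[-3.4,-1.6,0],"twist":[0,0,0]},{"hand":8.7,"travel":[0,0,0],"twist":[0,0,0]}]'

```text
time: 0.98
position: [0.4521, 0.3499, 0.2365]
tool_rot: [0.169, 0.986, -0.001, 0.002]
ft_force: [-0.2, 0.6, 0.9]
grip_width: 0.0868
grip_force: 0.0
```

```bash
cat > snap.py <<'E'
import sys
from rig import robot
from h import *
o=robot.get_obs();c=robot.camera("wrist");n=sys.argv[1]
cv2.imwrite(f"pics/{n}.png",c["frame"][...,::-1]);pickle.dump((o,c),open(n+".pkl","wb"))
T=Trot(o);print(o["time"],o["position"].round(4),"yaw_y",np.degrees(np.arctan2(T[1,1],T[0,1])).round(2),"z",T[:3,2].round(4),o["ft_force"].round(1))
E
python3 snap.py w1
```

```text
0.9833 [0.4521 0.3499 0.2365] yaw_y 70.53 z [ 0.0037 -0.0018 -1.    ] [-0.2  0.6  0.9]
```

>>> move_arm --commands '[{"hand":8.7,"travel":[-1.5,-3.7,0],"twist":[0,0,0]},{"hand":8.7,"travel":[-1.5,-3.7,0],"twist":[0,0,0]},{"hand":8.7,"travel":[-1.5,-3.7,0],"twist":[0,0,0]},{"hand":8.7,"travel":[-1.5,-3.7,0],"twist":[0,0,0]},{"hand":8.7,"travel":[-1.5,-3.7,0],"twist":[0,0,0]}]'

```text
time: 1.45
position: [0.4557, 0.1544, 0.2364]
tool_rot: [0.165, 0.986, 0.0, -0.0]
ft_force: [1.3, -0.1, 0.5]
grip_width: 0.0873
grip_force: 0.0
```

>>> move_arm --commands '[{"hand":8.7,"travel":[-1.5,-3.7,0],"twist":[0,0,0]},{"hand":8.7,"travel":[-1.5,-3.7,0],"twist":[0,0,0]},{"hand":8.7,"travel":[-1.5,-3.7,0],"twist":[0,0,0]},{"hand":8.7,"travel":[-1.5,-3.7,0],"twist":[0,0,0]},{"hand":8.7,"travel":[0,0,0],"twist":[0,0,6.7]}]'

```text
time: 1.87
position: [0.4664, -0.0101, 0.2368]
tool_rot: [0.226, 0.974, -0.001, 0.001]
ft_force: [0.3, 0.4, -0.5]
grip_width: 0.0871
grip_force: 0.0
```

>>> move_arm --commands '[{"hand":8.7,"travel":[0,0,0],"twist":[0,0,6.7]},{"hand":8.7,"travel":[0,0,0],"twist":[0,0,6.7]},{"hand":8.7,"travel":[0,0,0],"twist":[0,0,6.7]},{"hand":8.7,"travel":[0,0,0],"twist":[0,0,0]}]'

```text
time: 2.2
position: [0.4647, -0.0037, 0.2364]
tool_rot: [0.391, 0.921, 0.0, -0.0]
ft_force: [0.7, 0.9, 0.5]
grip_width: 0.0871
grip_force: 0.0
```

```bash
python3 snap.py w2
```

```text
2.2 [ 0.4647 -0.0037  0.2364] yaw_y 44.0 z [-7.e-04  7.e-04 -1.e+00] [0.7 0.9 0.5]
```

View pics/w2.png

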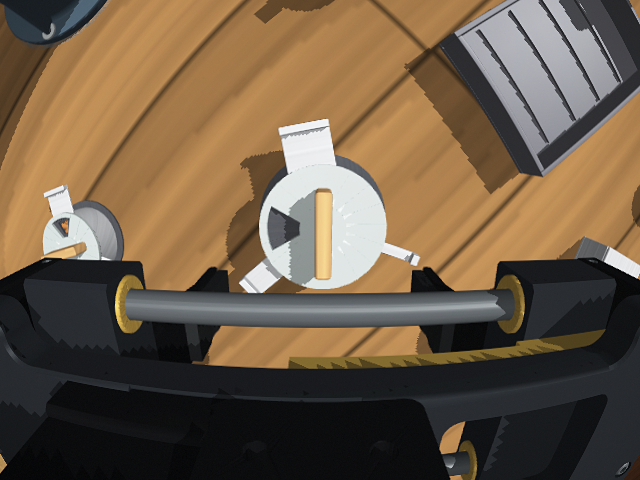

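View pics/w1.png

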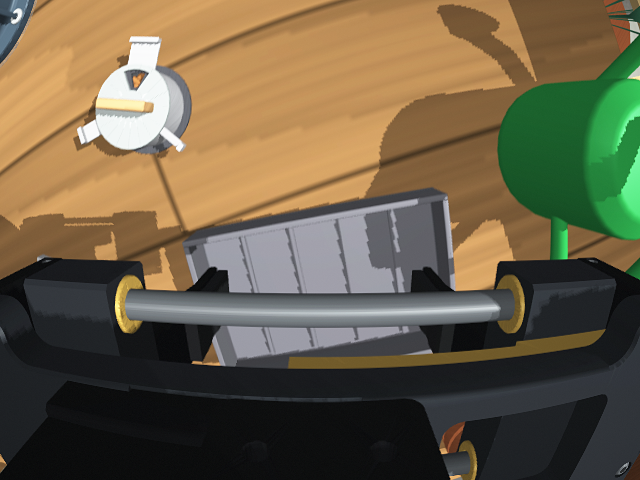

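In w2 the cap's centre is at (323,226), the bar runs upright from (323,189) to (323,279), and the window is at (283,228). The broad tab's end corners are at (279,131) and (328,121). w1 shows the tray's near rim corners at (187,243) and (445,192), plus a lookalike tin. Next I'll fit the dial.

```bash
cat > fit.py <<'E'
from h import *
from scipy.optimize import least_squares
np.set_printoptions(precision=4,suppress=True)
o,d=pickle.load(open("d0.pkl","rb"));s=d["scene"];i=d["side"];o2,c2=pickle.load(open("w2.pkl","rb"))
S=lambda x,y:(262+x/4,205+y/4); I=lambda x,y:(245+(x-400)/4,220+y/4)
def R(a):return np.array([[np.cos(a),-np.sin(a)],[np.sin(a),np.cos(a)]])
def tab(p,k,off):  # tab outer end, off lateral
    return np.r_[p[:2]+R(p[2]+k*2*np.pi/3)@[.095,off],.061]
def bar(p,x,y):return np.r_[p[:2]+R(p[3])@[x,y],.095]
ob=[("s",S(288,40),lambda p:tab(p,0,.022)),("s",S(354,68),lambda p:tab(p,0,-.022)),
("w",(278,128),lambda p:tab(p,0,.022)),("w",(328,119),lambda p:tab(p,0,-.022)),
("w",(256,292),lambda p:tab(p,1,-.0)) if 0 else ("w",(417,261),lambda p:tab(p,2,0)),
("s",S(43,122),lambda p:tab(p,1,0)),("s",S(296,266),lambda p:tab(p,2,0)),
("w",(316,189),lambda p:bar(p,.007,.037)),("w",(331,189),lambda p:bar(p,-.007,.037)),("w",(315,279),lambda p:bar(p,.007,-.037)),("w",(330,279),lambda p:bar(p,-.007,-.037))]
def pr(k,P):return (projw(c2,o2,P) if k=="w" else proj(s if k=="s" else i,P))[0]
def bars(p):
    return [("s",S(166,125)),("s",S(274,65)),("i",I(550,60)),("i",I(690,60))]
def f(p):
    r=[pr(k,g(p))-q for k,q,g in ob]
    for (k,q),y in zip(bars(p),(-1,1,1,-1)): r.append(pr(k,bar(p,0,y*.037*SG))-q)
    for k,q in(("s",S(220,144)),("w",(323,226))): r.append(pr(k,np.r_[p[:2],.063])-q)
    return np.ravel(r)
for SG in(1,-1):
    r=least_squares(f,[.474,-.008,2.52,3.9],loss="soft_l1",f_scale=1.5)
    print(SG,r.cost,r.x,np.degrees(r.x[2:]),"cap",r.x[3]-r.x[2])
    print(f(r.x).reshape(-1,2).round(1).tolist())
E
python3 fit.py
```

```text
1 764.9403466496594 [ 0.4727 -0.0063  2.5176  3.9264] [144.2485 224.9645] cap 1.4087604293409854
[[0.5, -2.3], [0.8, -1.6], [-0.2, -0.5], [0.1, -0.9], [1.1, 1.4], [-1.5, 1.6], [0.3, -1.0], [-0.8, 92.5], [1.0, 92.2], [-1.8, -86.7], [1.1, -87.0], [26.1, -16.6], [-27.2, 15.3], [35.0, -0.9], [-35.8, -1.3], [-0.3, -1.3], [-0.4, 3.3]]
-1 545.7601765557959 [ 0.4728 -0.0062  2.5184  3.9186] [144.2944 224.5197] cap 1.4001945310590762
[[0.5, -2.2], [0.8, -1.6], [-0.2, -0.3], [0.2, -0.8], [1.3, 1.4], [-1.5, 1.7], [0.4, -0.9], [-1.0, 92.5], [0.8, 92.4], [-1.3, -86.6], [1.6, -86.8], [-0.3, 0.3], [-0.8, -1.5], [-0.8, -1.4], [-0.0, -0.9], [-0.3, -1.3], [-0.3, 3.4]]
```

```bash
sed -i 's/bar(p,\(-\?\).007,.037)/bar(p,\1.007,"T")/g; s/bar(p,\(-\?\).007,-.037)/bar(p,\1.007,.037)/g; s/"T"/-.037/g; s/for SG in(1,-1)/for SG in(-1,)/' fit.py; python3 fit.py
```

```text
-1 22.109965818827817 [ 0.4716 -0.0053  2.5153  3.8999] [144.1172 223.4463] cap 1.384554689259689
[[1.0, -2.6], [1.3, -1.9], [-0.1, -2.2], [0.3, -2.6], [1.1, 0.2], [-1.0, 1.2], [0.7, -1.3], [-1.6, 1.3], [1.3, 1.5], [-1.1, 0.7], [0.8, 0.8], [-0.0, -0.3], [-0.1, -1.7], [-1.5, -1.5], [-0.8, -0.7], [0.2, -1.6], [-0.5, 1.7]]
```

>>> move_arm --commands '[{"hand":8.7,"travel":[-0.6,0.4,3],"twist":[0,0,0.6]},{"hand":8.7,"travel":[0,0,3.5],"twist":[0,0,0]},{"hand":8.7,"travel":[0,0,3.5],"twist":[0,0,0]},{"hand":8.7,"travel":[0,0,3],"twist":[0,0,0]},{"hand":8.7,"travel":[0,0,2.3],"twist":[0,0,0]}]'

```text
time: 2.67
position: [0.4711, -0.0052, 0.0815]
tool_rot: [0.393, 0.92, -0.0, -0.001]
ft_force: [-0.1, -0.7, 0.1]
grip_width: 0.0871
grip_force: 0.0
```

>>> move_arm --commands '[{"hand":8.7,"travel":[0,0,0],"twist":[0,0,0]},{"hand":6,"travel":[0,0,0],"twist":[0,0,0]},{"hand":3,"travel":[0,0,0],"twist":[0,0,0]}]' --force 20

```text
time: 2.92
position: [0.4729, -0.0059, 0.0844]
tool_rot: [0.394, 0.919, 0.0, 0.001]
ft_force: [0.0, -0.6, 0.4]
grip_width: 0.0797
grip_force: 0.0
```

```bash
python3 snap.py w3; python3 - <<'E'
from h import *
o,c=pickle.load(open("w3.pkl","rb"))
from rig import robot
s=robot.camera("scene")["frame"][180:285,252:372];i=robot.camera("side")["frame"][195:300,245:365]
cv2.imwrite("pics/v3.png",np.hstack([cv2.resize(x,(400,350),interpolation=cv2.INTER_CUBIC) for x in(s,i)])[...,::-1])
E
```

```text
2.9167 [ 0.4729 -0.0059  0.0844] yaw_y 43.59 z [ 1.5e-03 -3.0e-04 -1.0e+00] [ 0.  -0.6  0.4]
```

View pics/v3.png

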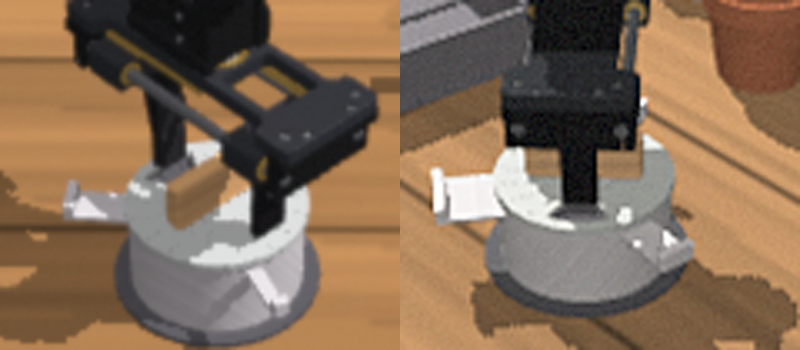

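The fingers straddle the bar squarely, with the bar's middle at about crop (205,195). Now I'll close them.

>>> move_arm --commands '[{"hand":1,"travel":[0,0,0],"twist":[0,0,0]},{"hand":1,"travel":[0,0,0],"twist":[0,0,0]},{"hand":1,"travel":[0,0,0],"twist":[0,0,0]},{"hand":1,"travel":[0,0,0],"twist":[0,0,0]},{"hand":1,"travel":[0,0,0],"twist":[0,0,0]}]' --force 12

```text
time: 3.48
position: [0.4722, -0.0062, 0.0837]
tool_rot: [0.395, 0.919, 0.0, 0.0]
ft_force: [0.5, 0.4, -1.0]
grip_width: 0.0365
grip_force: 0.0
```

>>> move_arm --commands '[{"hand":0,"travel":[0,0,0],"twist":[0,0,0]},{"hand":0,"travel":[0,0,0],"twist":[0,0,0]},{"hand":0,"travel":[0,0,0],"twist":[0,0,0]},{"hand":0,"travel":[0,0,0],"twist":[0,0,0]},{"hand":0,"travel":[0,0,0],"twist":[0,0,0]}]'

```text
time: 3.9
position: [0.4715, -0.0067, 0.0834]
tool_rot: [0.395, 0.919, -0.001, -0.001]
ft_force: [-2.3, -4.9, 0.5]
grip_width: 0.0139
grip_force: 12.0
```

>>> move_arm --commands '[{"hand":0,"travel":[0,0,0],"twist":[0,0,2]},{"hand":0,"travel":[0,0,0],"twist":[0,0,5]},{"hand":0,"travel":[0,0,0],"twist":[0,0,6]},{"hand":0,"travel":[0,0,0],"twist":[0,0,6]},{"hand":0,"travel":[0,0,0],"twist":[0,0,6]}]' --force 30

```text
time: 4.32
position: [0.4714, -0.0068, 0.0835]
tool_rot: [0.586, 0.81, -0.001, -0.0]
ft_force: [-2.1, -4.7, 1.5]
grip_width: 0.0134
grip_force: 30.0
```

>>> move_arm --commands '[{"hand":0,"travel":[0,0,0],"twist":[0,0,6]},{"hand":0,"travel":[0,0,0],"twist":[0,0,6]},{"hand":0,"travel":[0,0,0],"twist":[0,0,6]},{"hand":0,"travel":[0,0,0],"twist":[0,0,6]},{"hand":0,"travel":[0,0,0],"twist":[0,0,6]}]'

```text
time: 4.73
position: [0.4712, -0.0068, 0.0835]
tool_rot: [0.776, 0.631, -0.001, -0.0]
ft_force: [-3.1, -5.0, 1.8]
grip_width: 0.0137
grip_force: 30.0
```

>>> move_arm --commands '[{"hand":0,"travel":[0,0,0],"twist":[0,0,6]},{"hand":0,"travel":[0,0,0],"twist":[0,0,6]},{"hand":0,"travel":[0,0,0],"twist":[0,0,6]},{"hand":0,"travel":[0,0,0],"twist":[0,0,4]},{"hand":0,"travel":[0,0,0],"twist":[0,0,2.3]}]'

```text
time: 5.15
position: [0.4712, -0.0067, 0.0835]
tool_rot: [0.891, 0.454, -0.001, -0.0]
ft_force: [-3.3, -4.6, 2.3]
grip_width: 0.0138
grip_force: 30.0
```

>>> move_arm --commands '[{"hand":0,"travel":[0,0,0],"twist":[0,0,0]},{"hand":0,"travel":[0,0,0],"twist":[0,0,0]},{"hand":0,"travel":[0,0,0],"twist":[0,0,0]}]'

```text
time: 5.4
position: [0.4712, -0.0067, 0.0835]
tool_rot: [0.89, 0.456, -0.001, -0.0]
ft_force: [-3.2, -5.2, 1.7]
grip_width: 0.0136
grip_force: 30.0
```

```bash
python3 snap.py w4
```

```text
5.4 [ 0.4712 -0.0067  0.0835] yaw_y -35.8 z [-2.2e-03 -6.0e-04 -1.0e+00] [-3.2 -5.2  1.7]
```

>>> move_arm --commands '[{"hand":8.7,"travel":[0,0,0],"twist":[0,0,0]},{"hand":8.7,"travel":[0,0,0],"twist":[0,0,0]},{"hand":8.7,"travel":[0,0,0],"twist":[0,0,0]},{"hand":8.7,"travel":[0,0,0],"twist":[0,0,0]},{"hand":8.7,"travel":[0,0,-1],"twist":[0,0,0]}]'

```text
time: 5.87
position: [0.4714, -0.0058, 0.0925]
tool_rot: [0.89, 0.455, -0.001, -0.001]
ft_force: [0.7, 0.6, -0.2]
grip_width: 0.0393
grip_force: 0.0
```

>>> move_arm --commands '[{"hand":8.7,"travel":[0,0,-3],"twist":[0,0,0]},{"hand":8.7,"travel":[0,0,-4],"twist":[0,0,0]},{"hand":8.7,"travel":[0,0,-3],"twist":[0,0,0]},{"hand":8.7,"travel":[0,0,-1],"twist":[0,0,0]},{"hand":8.7,"travel":[0,0,0],"twist":[0,0,0]}]'

```text
time: 6.28
position: [0.4743, -0.0064, 0.2066]
tool_rot: [0.89, 0.456, 0.003, 0.002]
ft_force: [0.4, -0.0, -0.6]
grip_width: 0.0724
grip_force: 0.0
```

```bash
python3 snap.py w5; python3 - <<'E'
from h import *
o,c=pickle.load(open("w5.pkl","rb"))
print(projw(c,o,[.4716,-.0053,.063]))
cv2.imwrite("pics/w5c.png",cv2.resize(c["frame"][100:300,210:430],None,fx=3,fy=3,interpolation=cv2.INTER_CUBIC)[...,::-1])
E
```

```text
6.2833 [ 0.4743 -0.0064  0.2066] yaw_y -35.8 z [ 0.0076 -0.0016 -1.    ] [ 0.4 -0.  -0.6]
[[313.84466568 231.72676164]]
```

View pics/w5c.png

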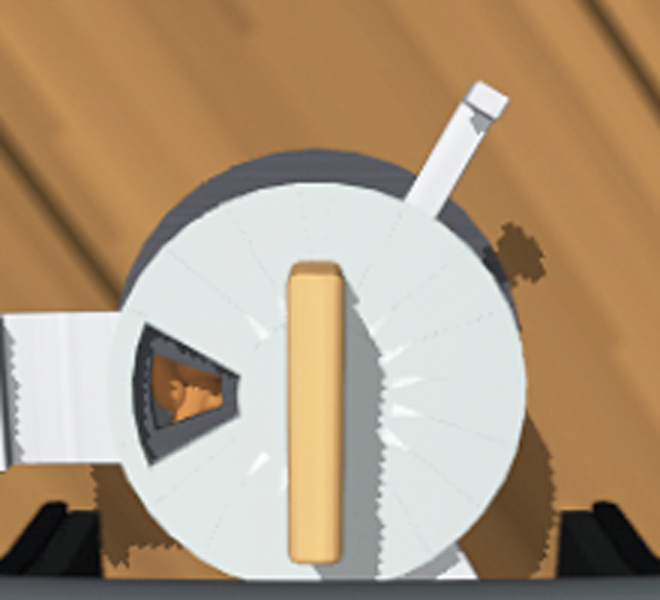

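The window (crop about (190,395)) faces the broad tab (mid-row about 390), and the hole shows through it. I'll put a number on the residual.

```bash
python3 - <<'E'
from h import *
o,c=pickle.load(open("w5.pkl","rb"))
W=lambda x,y,z:ww(c,o,210+(x+.5)/3-.5,100+(y+.5)/3-.5,z)[:2]
g=c["frame"]
A=lambda a,b:np.degrees(np.arctan2(*(b-a)[::-1]))%360
e=lambda n,v:print(n,v)
# tab edges -> direction
e("tab edge dirs",(A(W(117,312,.061),W(10,316,.061)),A(W(122,464,.061),W(12,469,.061))))
m=(W(60,313,.061)+W(60,467,.061))/2
bar=[W(292,276,.095),W(340,276,.095),W(292,561,.095),W(340,561,.095)];bc=sum(bar)/4
e("bar centre",bc);e("bar perp",(A(bar[2],bar[0])%180,A(bar[3],bar[1])%180))
wc=(W(147,325,.063)+W(150,465,.063)+W(238,376,.063)+W(238,413,.063))/4
for ctr in(bc,np.array([.4716,-.0053])):
    e("tab,window angle",(A(ctr,m),A(ctr,wc)))
r=[W(525,390,.063),W(323,182,.063)]
e("cap c from edges",(r, ))
e("narrow tab",A(bc,W(487,95,.061)))
E
```

```text
tab edge dirs (np.float64(145.3659140845217), np.float64(147.08695393398392))
bar centre [ 0.47291184 -0.00530149]
bar perp (np.float64(53.6746470149106), np.float64(54.27842347664113))
tab,window angle (np.float64(143.8467461510073), np.float64(144.9130852019527))
tab,window angle (np.float64(143.20980522805343), np.float64(143.57311287425452))
cap c from edges ([array([ 0.51915643, -0.03760554]), array([0.50734231, 0.03927618])],)
narrow tab 24.862120294900084
```

The cap sits within about 1° of the broad tab. Next, the lath.

>>> move_arm --commands '[{"hand":8.7,"travel":[-3,2.7,0],"twist":[0,0,0]},{"hand":8.7,"travel":[-3,2.7,0],"twist":[0,0,0]},{"hand":8.7,"travel":[-3,2.7,0],"twist":[0,0,0]},{"hand":8.7,"travel":[-3,2.7,0],"twist":[0,0,0]},{"hand":8.7,"travel":[-3,2.7,0],"twist":[0,0,0]}]'

```text
time: 6.75
position: [0.4928, -0.2078, 0.2015]
tool_rot: [0.89, 0.455, -0.001, -0.002]
ft_force: [1.4, 0.2, -0.8]
grip_width: 0.0868
grip_force: 0.0
```

>>> move_arm --commands '[{"hand":8.7,"travel":[-3,2.7,0],"twist":[0,0,0]},{"hand":8.7,"travel":[-3,2.7,0],"twist":[0,0,0]},{"hand":8.7,"travel":[-3,2.7,0],"twist":[0,0,0]},{"hand":8.7,"travel":[0,0,0],"twist":[0,0,0]},{"hand":8.7,"travel":[0,0,0],"twist":[0,0,0]}]'

```text
time: 7.17
position: [0.5059, -0.3289, 0.2009]
tool_rot: [0.891, 0.454, -0.0, -0.002]
ft_force: [-0.5, 0.9, -1.0]
grip_width: 0.0866
grip_force: 0.0
```

```bash
python3 snap.py w6
```

```text
7.1667 [ 0.5059 -0.3289  0.2009] yaw_y -36.03 z [-0.0023  0.0024 -1.    ] [-0.5  0.9 -1. ]
```

View pics/w6.png

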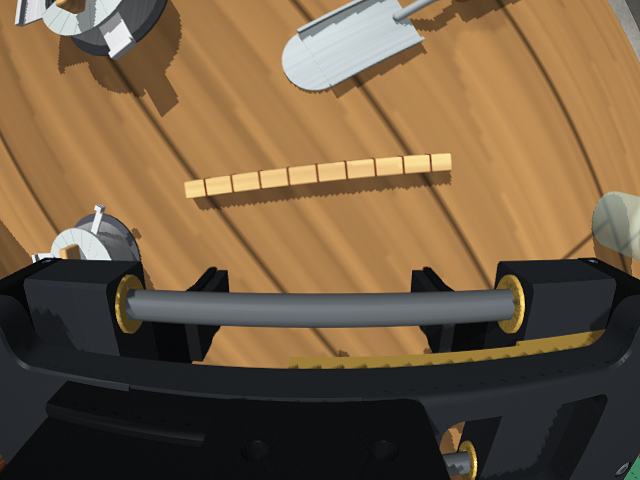

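w6 shows the lath with its far top edge from (185,181) to (451,153). Below it is the near end of a tin, and the trowel is up at (350,50). I'll compute the lath pose and make a composite crop of the tray.

```bash
python3 - <<'E'
from h import *
o,c=pickle.load(open("w6.pkl","rb"))
g=cv2.cvtColor(c["frame"],cv2.COLOR_RGB2HSV);roi=np.zeros(g.shape[:2],np.uint8);roi[140:205,175:462]=255
m=((g[...,2]>205)&(roi>0)).astype(np.uint8);m=cv2.morphologyEx(m,cv2.MORPH_CLOSE,np.ones((3,5)))
n,l,st,_=cv2.connectedComponentsWithStats(m);k=1+np.argmax(st[1:,4]);ys,xs=np.where(l==k);print(st[k])
P=np.array([ww(c,o,x,y,.018)[:2] for x,y in zip(xs,ys)])
print("lath rect",cv2.minAreaRect(P.astype(np.float32)*1000))
hull=cv2.boxPoints(cv2.minAreaRect(P.astype(np.float32)*1000));print(hull)
_,d=pickle.load(open("d0.pkl","rb"));o1,c1=pickle.load(open("w1.pkl","rb"))
r=lambda f,y,x,h,w,s:cv2.resize(f[y:y+h,x:x+w],(w*s,h*s),interpolation=cv2.INTER_CUBIC)
A=np.hstack([r(d["scene"]["frame"],228,410,100,150,3),r(d["side"]["frame"],150,178,100,116,3)])
B=r(c1["frame"],180,180,110,280,2);B=np.hstack([B,np.zeros((220,A.shape[1]-560,3),np.uint8)])
cv2.imwrite("pics/tray.png",np.vstack([A,B])[...,::-1])
E
```

```text
[ 184  153  268   45 4519]
lath rect ((529.7054443359375, -292.12066650390625), (15.629766464233398, 248.51683044433594), 60.208744049072266)
[[ 417.9861  -237.166  ]
 [ 633.6593  -360.6395 ]
 [ 641.4248  -347.07532]
 [ 425.7516  -223.60184]]
```

View pics/tray.png

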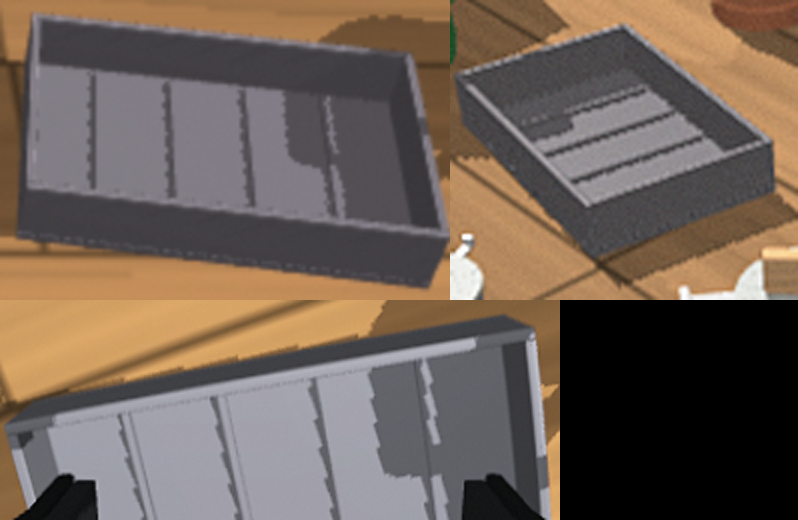

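The tray's top corners are clear. In the composite they are at scene (33,15), (410,55), (447,233), (22,190), at side (457,75), (625,26), (774,140), (590,206), and at wrist (10,428), (533,333). I'll fit the tray from these.

```bash
python3 - <<'E'
from h import *
from scipy.optimize import least_squares
_,d=pickle.load(open("d0.pkl","rb"));o1,c1=pickle.load(open("w1.pkl","rb"))
s,i=d["scene"],d["side"]
ob=[(lambda P:proj(s,P)[0],(x/3+410,y/3+228),a,b) for x,y,a,b in((33,15,-1,-1),(410,55,-1,1),(447,233,1,1),(22,190,1,-1))]
ob+=[(lambda P:proj(i,P)[0],((x-450)/3+178,y/3+150),a,b) for x,y,a,b in((457,75,-1,1),(625,26,1,1),(774,140,1,-1),(590,206,-1,-1))]
ob+=[(lambda P:projw(c1,o1,P)[0],(x/2+180,(y-300)/2+180),a,b) for x,y,a,b in((10,428,-1,-1),(533,333,-1,1))]
def f(p):
    c,n=np.cos(p[2]),np.sin(p[2]);return np.ravel([g(np.r_[p[0]+c*a*.085-n*b*.13,p[1]+n*a*.085+c*b*.13,.05])-q for g,q,a,b in ob])
r=least_squares(f,[.53,.32,-.1],loss="soft_l1");print(r.x,np.degrees(r.x[2]),f(r.x).round(1))
E
```

```text
[ 0.53662277  0.32823974 -0.15883629] -9.100649282420395 [-0.7 -1.2  0.6 -0.8  1.1  1.8  0.2 -1.1 -0.6 -1.   0.9 -1.6  0.3 -0.4
 -1.  -0.6 -4.9  0.6  0.1 -0.1]
```

>>> move_arm --commands '[{"hand":6,"travel":[2.2,-0.1,0],"twist":[0,0,0]},{"hand":6,"travel":[2.2,-0.1,0],"twist":[0,0,0]},{"hand":6,"travel":[0,0,0],"twist":[0,0,-7]},{"hand":6,"travel":[0,0,0],"twist":[0,0,-7]},{"hand":6,"travel":[0,0,0],"twist":[0,0,-7]}]'

```text
time: 7.63
position: [0.5304, -0.2869, 0.2023]
tool_rot: [0.79, 0.614, -0.0, -0.002]
ft_force: [0.3, 0.5, 0.1]
grip_width: 0.0636
grip_force: 0.0
```

>>> move_arm --commands '[{"hand":6,"travel":[0,0,0],"twist":[0,0,-7]},{"hand":6,"travel":[0,0,0],"twist":[0,0,-7]},{"hand":6,"travel":[0,0,0],"twist":[0,0,-7]},{"hand":6,"travel":[0,0,0],"twist":[0,0,-7]},{"hand":6,"travel":[0,0,0],"twist":[0,0,-7]}]'

```text
time: 8.05
position: [0.5301, -0.2874, 0.2024]
tool_rot: [0.569, 0.822, 0.0, -0.002]
ft_force: [-0.5, 0.0, 0.6]
grip_width: 0.0603
grip_force: 0.0
```

>>> move_arm --commands '[{"hand":6,"travel":[0,0,0],"twist":[0,0,-7]},{"hand":6,"travel":[0,0,0],"twist":[0,0,-7]},{"hand":6,"travel":[0,0,0],"twist":[0,0,-7]},{"hand":6,"travel":[0,0,0],"twist":[0,0,-7]},{"hand":6,"travel":[0,0,0],"twist":[0,0,-7]}]'

```text
time: 8.47
position: [0.5301, -0.2874, 0.2024]
tool_rot: [0.295, 0.955, 0.001, -0.002]
ft_force: [0.1, 0.4, -0.1]
grip_width: 0.0601
grip_force: 0.0
```

>>> move_arm --commands '[{"hand":6,"travel":[0,0,0],"twist":[0,0,-5.2]},{"hand":6,"travel":[0,0,0],"twist":[0,0,0]},{"hand":6,"travel":[0,0,0],"twist":[0,0,0]},{"hand":6,"travel":[0,0,0],"twist":[0,0,0]}]'

```text
time: 8.8
position: [0.5306, -0.289, 0.203]
tool_rot: [0.256, 0.967, 0.0, -0.001]
ft_force: [0.2, 0.0, -0.9]
grip_width: 0.06
grip_force: 0.0
```

```bash
python3 snap.py w7
```

```text
8.8 [ 0.5306 -0.289   0.203 ] yaw_y 60.33 z [-0.0012  0.0012 -1.    ] [ 0.2  0.  -0.9]
```

>>> move_arm --commands '[{"hand":6,"travel":[-0.1,-0.3,4],"twist":[0,0,0]},{"hand":6,"travel":[0,0,4],"twist":[0,0,0]},{"hand":6,"travel":[0,0,4],"twist":[0,0,0]},{"hand":6,"travel":[0,0,3],"twist":[0,0,0]},{"hand":6,"travel":[0,0,2],"twist":[0,0,0]}]'

```text
time: 9.27
position: [0.5286, -0.292, 0.0301]
tool_rot: [0.256, 0.967, 0.001, -0.002]
ft_force: [0.0, 0.7, 0.4]
grip_width: 0.06
grip_force: 0.0
```

>>> move_arm --commands '[{"hand":6,"travel":[0,0,0],"twist":[0,0,0]},{"hand":6,"travel":[0,0,0],"twist":[0,0,0]},{"hand":6,"travel":[0,0,0],"twist":[0,0,0]}]'

```text
time: 9.52
position: [0.5312, -0.2941, 0.0347]
tool_rot: [0.256, 0.967, -0.0, 0.001]
ft_force: [1.2, -0.1, 1.3]
grip_width: 0.0601
grip_force: 0.0
```

>>> move_arm --commands '[{"hand":6,"travel":[0,0,0.7],"twist":[0,0,0]},{"hand":6,"travel":[0,0,0.7],"twist":[0,0,0]},{"hand":6,"travel":[0,0,0],"twist":[0,0,0]},{"hand":6,"travel":[0,0,0],"twist":[0,0,0]},{"hand":6,"travel":[0,0,0],"twist":[0,0,0]}]'

```text
time: 9.93
position: [0.5304, -0.2936, 0.0199]
tool_rot: [0.256, 0.967, -0.0, 0.0]
ft_force: [0.5, 0.1, 0.1]
grip_width: 0.06
grip_force: 0.0
```

>>> move_arm --commands '[{"hand":0,"travel":[0,0,0],"twist":[0,0,0]},{"hand":0,"travel":[0,0,0],"twist":[0,0,0]},{"hand":0,"travel":[0,0,0],"twist":[0,0,0]},{"hand":0,"travel":[0,0,0],"twist":[0,0,0]},{"hand":0,"travel":[0,0,0],"twist":[0,0,0]}]' --force 20

```text
time: 10.35
position: [0.5303, -0.2935, 0.0196]
tool_rot: [0.256, 0.967, -0.0, 0.0]
ft_force: [-1.0, 0.0, 0.7]
grip_width: 0.0345
grip_force: 0.0
```

>>> move_arm --commands '[{"hand":0,"travel":[0,0,0],"twist":[0,0,0]},{"hand":0,"travel":[0,0,0],"twist":[0,0,0]},{"hand":0,"travel":[0,0,0],"twist":[0,0,0]}]'

```text
time: 10.6
position: [0.5303, -0.2935, 0.0196]
tool_rot: [0.256, 0.967, -0.0, 0.0]
ft_force: [-0.7, 0.6, -1.3]
grip_width: 0.0159
grip_force: 20.0
```

>>> move_arm --commands '[{"hand":0,"travel":[0,0,-1],"twist":[0,0,0]},{"hand":0,"travel":[0,0,-3],"twist":[0,0,0]},{"hand":0,"travel":[0,0,-4],"twist":[0,0,0]},{"hand":0,"travel":[0,0,-4],"twist":[0,0,0]},{"hand":0,"travel":[0,0,-4],"twist":[0,0,-5.1]}]'

```text
time: 11.02
position: [0.5298, -0.293, 0.1815]
tool_rot: [0.212, 0.977, 0.0, -0.0]
ft_force: [1.3, -0.9, -0.5]
grip_width: 0.0157
grip_force: 20.0
```

>>> move_arm --commands '[{"hand":0,"travel":[0,0,-1],"twist":[0,0,-5.1]},{"hand":0,"travel":[0,0,0],"twist":[0,0,-5.2]},{"hand":0,"travel":[0,0,0],"twist":[0,0,-5.2]},{"hand":0,"travel":[0.3,2,0],"twist":[0,0,0]},{"hand":0,"travel":[0.5,3.5,0],"twist":[0,0,0]}]'

```text
time: 11.43
position: [0.5318, -0.2409, 0.1907]
tool_rot: [0.081, 0.997, -0.002, 0.002]
ft_force: [0.5, 0.1, -1.1]
grip_width: 0.0155
grip_force: 20.0
```

>>> move_arm --commands '[{"hand":0,"travel":[0.5,3.5,0],"twist":[0,0,0]},{"hand":0,"travel":[0.5,3.5,0],"twist":[0,0,0]},{"hand":0,"travel":[0.5,3.5,0],"twist":[0,0,0]},{"hand":0,"travel":[0.5,3.5,0],"twist":[0,0,0]},{"hand":0,"travel":[0.5,3.5,0],"twist":[0,0,0]}]'

```text
time: 11.85
position: [0.5334, -0.0595, 0.1903]
tool_rot: [0.079, 0.997, -0.0, 0.0]
ft_force: [1.5, -0.4, -0.7]
grip_width: 0.0157
grip_force: 20.0
```

>>> move_arm --commands '[{"hand":0,"travel":[0.5,3.5,0],"twist":[0,0,0]},{"hand":0,"travel":[0.5,3.5,0],"twist":[0,0,0]},{"hand":0,"travel":[0.5,3.5,0],"twist":[0,0,0]},{"hand":0,"travel":[0.5,3.5,0],"twist":[0,0,0]},{"hand":0,"travel":[0.5,3.5,0],"twist":[0,0,0]}]'

```text
time: 12.27
position: [0.5361, 0.1174, 0.1903]
tool_rot: [0.079, 0.997, 0.0, 0.0]
ft_force: [0.7, -1.0, -0.9]
grip_width: 0.0161
grip_force: 20.0
```

>>> move_arm --commands '[{"hand":0,"travel":[0.5,3.5,0],"twist":[0,0,0]},{"hand":0,"travel":[0.5,3.5,0],"twist":[0,0,0]},{"hand":0,"travel":[0.5,3.5,0],"twist":[0,0,0]},{"hand":0,"travel":[0,0,0],"twist":[0,0,0]},{"hand":0,"travel":[0,0,0],"twist":[0,0,0]}]'

```text
time: 12.68
position: [0.5377, 0.2235, 0.19]
tool_rot: [0.077, 0.997, -0.0, 0.0]
ft_force: [-0.7, 0.0, -1.0]
grip_width: 0.0158
grip_force: 20.0
```

```bash
python3 snap.py w8
```

```text
12.6833 [0.5377 0.2235 0.19  ] yaw_y 81.21 z [ 5.e-04 -1.e-04 -1.e+00] [-0.7  0.  -1. ]
```

>>> move_arm --commands '[{"hand":0,"travel":[0.5,3.5,0],"twist":[0,0,0]},{"hand":0,"travel":[0.5,3.5,0],"twist":[0,0,0]},{"hand":0,"travel":[0.6,3.3,0],"twist":[0,0,0.3]},{"hand":0,"travel":[0,0,3],"twist":[0,0,0]},{"hand":0,"travel":[0,0,3.5],"twist":[0,0,0]}]'

```text
time: 13.15
position: [0.5415, 0.3273, 0.1272]
tool_rot: [0.081, 0.997, 0.002, 0.004]
ft_force: [0.4, -0.1, -1.6]
grip_width: 0.0161
grip_force: 20.0
```

>>> move_arm --commands '[{"hand":0,"travel":[0,0,2.5],"twist":[0,0,0]},{"hand":0,"travel":[0,0,1],"twist":[0,0,0]},{"hand":0,"travel":[0,0,0],"twist":[0,0,0]},{"hand":0,"travel":[0,0,0],"twist":[0,0,0]},{"hand":0,"travel":[0,0,0],"twist":[0,0,0]}]'

```text
time: 13.57
position: [0.5403, 0.3256, 0.0913]
tool_rot: [0.082, 0.997, 0.001, 0.001]
ft_force: [0.9, -0.4, -0.3]
grip_width: 0.0159
grip_force: 20.0
```

```bash
python3 snap.py w9
```

```text
13.5667 [0.5403 0.3256 0.0913] yaw_y 80.6 z [ 0.0031  0.0011 -1.    ] [ 0.9 -0.4 -0.3]
```

>>> move_arm --commands '[{"hand":0,"travel":[0.3,0.2,0.8],"twist":[0,0,-0.3]},{"hand":0,"travel":[0,0,0.7],"twist":[0,0,0]},{"hand":0,"travel":[0,0,0],"twist":[0,0,0]},{"hand":0,"travel":[0,0,0],"twist":[0,0,0]},{"hand":0,"travel":[0,0,0],"twist":[0,0,0]}]'

```text
time: 14.03
position: [0.5359, 0.3284, 0.0745]
tool_rot: [0.079, 0.997, -0.0, -0.0]
ft_force: [-0.2, 0.4, -1.0]
grip_width: 0.0155
grip_force: 20.0
```

>>> move_arm --commands '[{"hand":0,"travel":[0,0,0.2],"twist":[0,0,0]},{"hand":0,"travel":[0,0,0],"twist":[0,0,0]},{"hand":0,"travel":[0,0,0],"twist":[0,0,0]}]'

```text
time: 14.28
position: [0.536, 0.3284, 0.0725]
tool_rot: [0.079, 0.997, -0.0, -0.0]
ft_force: [-0.4, 0.2, 0.3]
grip_width: 0.0156
grip_force: 20.0
```

>>> move_arm --commands '[{"hand":0,"travel":[-0.15,0,0.1],"twist":[0,0,0]},{"hand":0,"travel":[0,0,0.1],"twist":[0,0,0]},{"hand":0,"travel":[0,0,0.08],"twist":[0,0,0]},{"hand":0,"travel":[0,0,0],"twist":[0,0,0]},{"hand":0,"travel":[0,0,0],"twist":[0,0,0]}]'

```text
time: 14.7
position: [0.5374, 0.3281, 0.0697]
tool_rot: [0.079, 0.997, -0.0, -0.0]
ft_force: [0.3, -0.1, -0.5]
grip_width: 0.0157
grip_force: 20.0
```

>>> move_arm --commands '[{"hand":0,"travel":[0,0,0.1],"twist":[0,0,0]},{"hand":0,"travel":[0,0,0],"twist":[0,0,0]},{"hand":0,"travel":[0,0,0],"twist":[0,0,0]}]'

```text
time: 14.95
position: [0.5375, 0.3281, 0.0695]
tool_rot: [0.079, 0.997, 0.0, 0.0]
ft_force: [-2.3, -1.2, 4.6]
grip_width: 0.0159
grip_force: 20.0
```

Contact, about 4.6 N upward. I'll release gently and retreat straight up.

>>> move_arm --commands '[{"hand":2.2,"travel":[0,0,0],"twist":[0,0,0]},{"hand":2.6,"travel":[0,0,0],"twist":[0,0,0]},{"hand":5,"travel":[0,0,0],"twist":[0,0,0]},{"hand":5,"travel":[0,0,0],"twist":[0,0,0]},{"hand":5,"travel":[0,0,0],"twist":[0,0,0]}]'

```text
time: 15.37
position: [0.5373, 0.3281, 0.0684]
tool_rot: [0.079, 0.997, -0.0, -0.0]
ft_force: [-0.8, 0.1, 0.3]
grip_width: 0.0385
grip_force: 0.0
```

>>> move_arm --commands '[{"hand":5,"travel":[0,0,-1],"twist":[0,0,0]},{"hand":5,"travel":[0,0,-3],"twist":[0,0,0]},{"hand":5,"travel":[0,0,-4],"twist":[0,0,0]},{"hand":5,"travel":[0,0,-4],"twist":[0,0,0]},{"hand":5,"travel":[0,0,-3],"twist":[0,0,0]}]'

```text
time: 15.78
position: [0.5383, 0.3285, 0.2227]
tool_rot: [0.079, 0.997, 0.001, 0.002]
ft_force: [0.6, 0.6, -0.5]
grip_width: 0.0497
grip_force: 0.0
```

>>> move_arm --commands '[{"hand":5,"travel":[4,0,0],"twist":[0,0,0]},{"hand":5,"travel":[4,0,0],"twist":[0,0,0]},{"hand":5,"travel":[0,-4,0],"twist":[0,0,0]},{"hand":5,"travel":[0,-4,0],"twist":[0,0,0]},{"hand":5,"travel":[0,-4,0],"twist":[0,0,0]}]'

```text
time: 16.2
position: [0.4382, 0.2223, 0.2197]
tool_rot: [0.076, 0.997, 0.0, 0.001]
ft_force: [1.1, 0.2, -0.7]
grip_width: 0.0499
grip_force: 0.0
```

```bash
python3 - <<'E'
from h import *
from rig import robot
o=robot.get_obs();print(o["time"],o["position"],o["grip_width"])
s=robot.camera("scene");i=robot.camera("side");pickle.dump((s,i),open("end.pkl","wb"))
c,n=np.cos(-.1588),np.sin(-.1588)
for cam in(s,i):
  f=cam["frame"]
a=cv2.resize(s["frame"][180:330,260:570],(800,387),interpolation=cv2.INTER_CUBIC)
b=cv2.resize(i["frame"][140:300,130:430],(400,213),interpolation=cv2.INTER_CUBIC)
z=cv2.resize(s["frame"][205:285,262:362],(266,213),interpolation=cv2.INTER_CUBIC)
im=np.zeros((600,800,3),np.uint8);im[:387]=a;im[387:,:400]=b;im[387:,400:666]=z
cv2.imwrite("pics/end.png",im[...,::-1])
E
```

```text
16.2 [0.43823456 0.22234969 0.21971077] 0.04987280044296848
```

View pics/end.png

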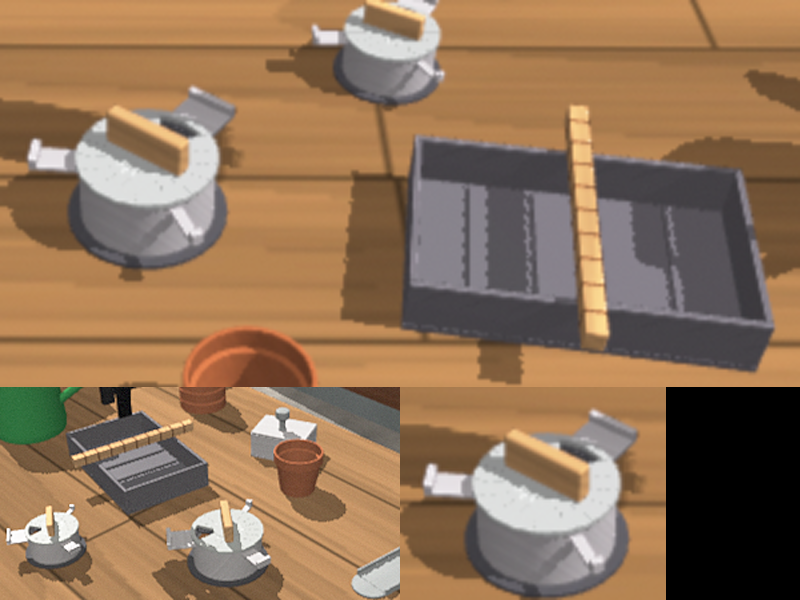

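The lath bridges both long rims at mid-tray, from about (578,107) to (595,345). The tray and pot haven't moved, and the dial's window stands beside the broad tab. I'm handing the job in.

```bash
python3 -c "
from rig import robot
print(robot.hand_in())"
```

```text
the job is handed in; nothing more can be done
None
```

I turned the cap until its window was over the broad-bean hole (within about 1° by my measurement), then laid the lath squarely across the middle of the tray on both long rims; the job was handed in at about 16 s of the 64 s allowed.

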